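# Shut and latch the medicine box through its guard window

## Robot

A 6-joint arm with a two-finger parallel gripper is mounted at the origin on the work surface. World frame = base frame: x ahead of the robot, y to its left, z up, the work surface at z = 0. Lengths are in m, angles in degrees, forces in N, time in s.
With the tool pointing down it reaches from about 0.375 to 0.9 m from the base axis. Payload 3.1 kg.
Tool frame: the origin (TCP) lies at the very end of the fingers, on their centre line; the grasp point (between the pads) lies 19 mm behind it; z points along the fingers, y is the direction in which the jaws open and shut (so a half turn about z gives the same grasp; the last joint's range is limited). The gripper opens to 87 mm and grips with 3 to 60 N. Pads are 19 mm wide; open, the fingers measure 117 mm over their backs; the gripper's body (75 mm by 190 mm) begins 51 mm behind the grasp point.
Start: joints at [-75.086, 30.224, 82.088, -0, 67.689, -10.227], TCP at [0.266, -0.566, 0.223] pointing down, gripper open.
Joint ranges: [-176.69, 176.69], [-43.24, 126.21], [12.49, 139.97], [-82, 262], [0, 151.66], [-163.58, 163.58]. Speed limits (degrees/s): [159.86, 159.86, 180, 180, 180, 180].

## Interface

Orientations are given as a 3x3 rotation matrix whose columns are the frame's x, y, z axes.
In Python, from rig import read_state, capture, hand_in gives the robot as it stands. The module is installed in compiled form; this text tells all that it offers.
- The arm moves only by the tool send_rows, never from a script. Its argument "moves" is one flat list of numbers, 7 for each row, row after row: the turn, a rotation vector about the world's x, y, z in degrees, then the shift along the world's x, y, z in cm, then the gripper's target within -1 to 1 (fully open at 1, half-way at 0, shut at -1). In form: [rx, ry, rz, tx, ty, tz, hand, rx, ry, rz, tx, ty, tz, hand, ...]. A call has 1 to 20 rows; each row shifts and turns the commanded pose from where the row before left it; what a row does not reach is not made up. A row lasts 1/10 s, in which the tool goes at most 50 mm and 8.59 degrees, less where a joint would pass 70% of its speed; a pose out of reach is approached as far as the arm can. A call with a gripper value outside its range is refused whole. The fingers move at their own pace and stop on an object; the grip force is fixed at half the most. Time passes only in rows, so rows that do not move let the fingers close. It gives the time, the measured TCP pose, the force and the opening at its end, in the units of the state.
- read_state(): the state, without advancing time (a new reading comes with each control period).
- capture(name): name is "side" or "top" or "wrist"; returns a dict with "pixels" (384x512x3 uint8, red, green, blue), "vertical_fov" (degrees; the focal length in pixels is half the picture's height over the tangent of half this angle, whatever the lens; pixels are square), "cx", "cy" (the principal point, pixels), "rvec" (rotation vector, rad) and "tvec" (3), from world to camera coordinates, as OpenCV has them. Camera axes: x right, y down, z forward; pixel columns grow to the right and rows downward; lengths in m; the calibration is good to about 2 mm. The wrist camera is an equidistant fisheye: a pixel r from the principal point sees the ray r / f radians off the axis. A picture is of the moment at which its call begins. There is no depth.
- hand_in(): hands the job in, once; it reports no verdict.
The state is a dict: "time_s": time; "joint_positions": joint angles; "qvel": joint speeds; "tau": joint torques, N m; "position": TCP position; "tcp_rot": TCP orientation; "force": force on the tool from outside, world axes, zero at the start; "moment": the same for the moment, N m; "opening": opening from 0.0 (shut) to 1.0 (fully open).
Only numpy, scipy, OpenCV 4.12 (cv2) and the standard library are available. Lean on these libraries where they do the work, as an engineer would, in place of code of your own. Each camera call takes 0.05 s, during which the arm holds its last target.

## Task

Shut and latch the wooden medicine box using only pushes of the fingertips, gripping and lifting nothing: first push its raised lid down until it is fully shut, then reach down through the window of the guard frame and press the latch lever all the way down, so that both stay that way. Do not touch the guard frame at all, push the lid only from its outside, and leave the turntable and the things on it where they are.

Things in the scene. Friction and masses are not known exactly. Their poses are not given: they have to be found in the camera images.
- box: Walnut medicine box fixed to the drawer top; its position and yaw vary, it may stand left or right of the turntable. Origin: on the surface (z = 0), from which its own axes run: z up, x from the lever end (nearer the robot) towards the lid's hinge. Compartment from x = -20 to +100 mm, 120 mm wide in y, 55 mm high, closed by a lid on top (top of the shut lid at 61 mm). In front of it the lever bay, x = -108 to -22 mm, 80 mm wide, centred in y, with the guard over it.
- guard: White plastic guard of the lever bay, fixed to the box, with the same origin and axes as the box: walls on the bay's front and both sides, and on top a flat frame 8 mm thick, its top 70 mm above the surface. The frame has one rectangular window, 60 mm along the box's x by 52 mm along its y, the only way to the lever. It must not be touched.
- window (a point): Centre of the guard's window, level with the frame's top face (66 mm towards the robot end from the box's origin, 70 mm above the surface). Axes as the box's.
- lever (a joint): Steel latch lever in the bay under the window: angle in rad, 0 = up, 0.4 = all the way down at its stop; starts between 0 and 0.06. A paddle 50 mm long and 34 mm wide, hinged at the bay's rear (box x = -34 mm, 33 mm above the surface), with its free end towards the bay's front, sloping up by 0.2 rad at 0 and down by 0.2 rad at 0.4. A stiff hinge: it needs about 4 N at the pad point and stays where it is left.
- lever_pad (a point): Point on the paddle's upper face under the window's centre, 32 mm from the lever's hinge, where to press; about 42 mm above the surface when up, and it goes down about 13 mm.
- lid (a joint): Lid of the box: angle in rad, 0 = fully shut, positive = open; starts at 0.4 to 0.85. A flat wooden panel 122 mm long, 120 mm wide, 6 mm thick, hinged at the box's far end (box x = +100 mm, 58 mm above the surface), its free end towards the guard, rising as it opens. A stiff hinge: it stays where it is left and needs about 3 N straight down at 50 mm from the hinge to shut.
- lid_press (a point): Point on the middle of the lid's outer (upper) face, 50 mm from the hinge; moves with the lid. Pressing straight down at box x = +50 mm, y = 0 shuts the lid; its outer face is then 61 mm above the surface.
- lid_liner: Cork liner 100 x 104 x 3 mm glued under the lid; origin on the lid's hinge. It must not be touched (the lid is pushed from outside, not gripped or lifted).
- turntable: Fixed base of a white plastic turntable fixed to the surface; its position varies. Origin: underside centre. It carries a freely turning disc of radius 110 mm whose top is 24 mm above the surface.
- bottle: Closed brown glass bottle, loose, 42 mm wide, 88 mm tall, standing on the turntable. Origin: underside centre. Bystander.
- spray: Teal plastic nasal spray, loose, 32 mm wide, 94 mm tall, standing on the turntable. Origin: underside centre. Bystander.
- cup: Clear acrylic cup, loose, 64 mm wide at the rim, 75 mm tall, standing on the turntable. Origin: underside centre. Bystander.
- file: Steel nail file with a black handle, loose, 140 mm long along its x, 14 mm wide, lying on the turntable. Origin: underside centre. Bystander.
There are look-alikes about, which are no part of the job. Of the things that look like the box, the larger one is meant.

How it is judged (in metres and radians):
On the way, in this order (a step that is already met when the one before it is completed fails the run):
1. the lid is pushed fully shut (value of joint lid below 0.04 rad), for 0.2 s.
2. with the lid shut, the lever is pressed all the way down (value of joint lever above 0.34 rad and value of joint lid below 0.04 rad), for 0.2 s.
At the end, for the whole second after the job is handed in: The lid is shut (within 0.04 rad), the lever is down (beyond 0.34 of its 0.4 rad), and bottle, spray, cup and file are within 10 mm of where they began (all of step 2 and distance of each of bottle, spray, cup, file from where it was at the start of the episode below 0.01 m); the robot touches nothing.
It fails at once if the robot touches the guard frame (contact force between any of the fingers, the arm and guard above 0.2 N).
It fails at once if the lid is touched from inside, gripped or lifted further open (contact force between any of the fingers, the arm and lid_liner above 0.2 N or value of joint lid above 0.95 rad).
It fails at once if a thing on the turntable is shifted by more than 10 mm, lifted or carried (distance of any of bottle, spray, cup, file from where it was at the start of the episode above 0.01 m).
It also fails if it takes over 45 s, if anything falls off the work surface, if the arm or the gripper's body presses on something with over 40 N, if the wrist force passes 120 N, or if a joint passes its speed limit or range.

## Working session

There is one attempt and no reset: what is moved stays moved. The work goes in short steps, Python scripts to look and compute and a tool call to move; the robot and the scene stay as the last step left them, time stands still between calls to the robot, and variables do not carry over. Pictures are saved under pics/ and viewed, and the job is handed in when it is done.

Besides the shell and the picture viewer there is one more tool, called after "Emit:" as name(argument=value, ...) on one line, values as JSON. send_rows: Moves the arm, as the interface text tells. Its arguments: {"type":"object","properties":{"moves":{"type":"array","items":{"type":"number"}}},"required":["moves"]}

```bash
mkdir -p pics
cat > h.py <<'E'
import numpy as np, cv2
from rig import read_state, capture, hand_in
def cap(n,f=None):
    c=capture(n)
    if f: cv2.imwrite(f'pics/{f}.png',c['pixels'][:,:,::-1])
    return c
def cam(c):
    R=cv2.Rodrigues(np.array(c['rvec'],float))[0]; t=np.array(c['tvec'],float).ravel()
    f=c['pixels'].shape[0]/2/np.tan(np.radians(c['vertical_fov'])/2)
    return R,t,f
def proj(c,P):
    R,t,f=cam(c); p=np.atleast_2d(P)@R.T+t
    return np.c_[f*p[:,0]/p[:,2]+c['cx'],f*p[:,1]/p[:,2]+c['cy']]
def atz(c,uv,z):
    R,t,f=cam(c); d=R.T@np.array([(uv[0]-c['cx'])/f,(uv[1]-c['cy'])/f,1]); o=-R.T@t
    return o+d*(z-o[2])/d[2]
E
python3 - <<'E'
from h import *
import pickle
s=read_state(); print(s)
d={}
for n in ['side','top','wrist']:
    d[n]=cap(n,n+'0'); c=d[n]; print(n,c['vertical_fov'],c['cx'],c['cy'],c['rvec'],c['tvec'])
pickle.dump(d,open('c0.pkl','wb'))
E
```

```text
{'time_s': 0.0, 'joint_positions': array([-7.50856552e+01,  3.02755305e+01,  8.21581522e+01, -1.37573602e-03,
        6.76885677e+01, -1.02270618e+01]), 'qvel': array([ 0.07779162, -0.08368647, -0.03871091, -0.06754973, -0.06556953,
       -0.14043348]), 'tau': array([ 1.03320883e-03, -4.40046036e+01, -1.76590115e+01,  6.36162492e-02,
        5.83702116e-02, -1.55629732e-04]), 'position': array([ 0.26536149, -0.56504651,  0.22159867]), 'tcp_rot': array([[ 9.05258220e-01,  4.24861424e-01, -5.70617924e-04],
       [ 4.24861657e-01, -9.05255955e-01,  2.05607307e-03],
       [ 3.56990860e-04, -2.10371073e-03, -9.99997723e-01]]), 'force': array([ 0.95148529,  0.23946026, -0.31507216]), 'moment': array([ 0.03272167,  0.00376771, -0.03645182]), 'opening': 1.0016351712411313}
side 45.85625679100976 263.10302902432335 197.4767817250063 [ 1.05228602 -2.54072554  0.87329095] [0.38314402 0.30141954 1.01866694]
top 48.61040181810666 254.73684185735019 192.39155993557964 [ 2.1857774  -2.16087162  0.10863638] [0.05640465 0.5407888  1.01546674]
wrist 65.70646984690485 257.8033960567373 189.4245600981688 [-2.45060173  1.55640665  0.21748391] [-0.62330243 -0.03201599  0.39042302]
```

View pics/side0.png

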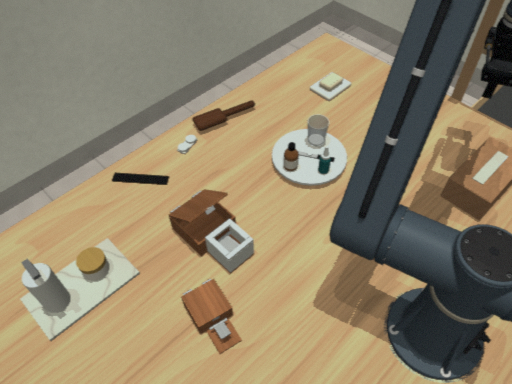

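View pics/top0.png

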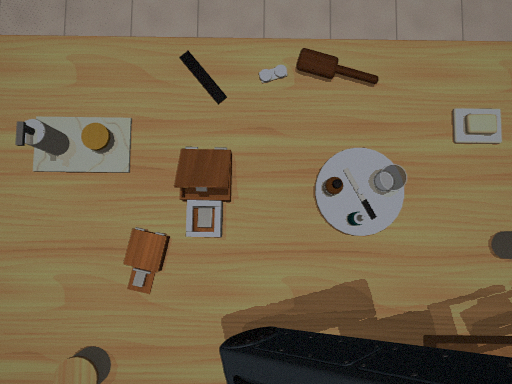

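View pics/wrist0.png

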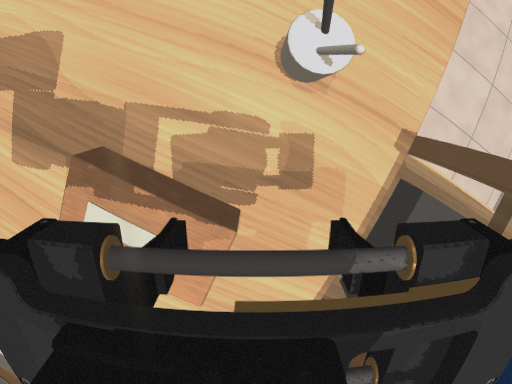

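Candidates: the box with the white guard and raised lid at top (204,190) / side (210,230), and a smaller one with no guard at top (146,260) / side (210,312). The larger one with the white guard fits. I'll confirm it in an enlarged crop.

Run:
```python
from h import *
a=cv2.imread('pics/top0.png')[138:248,160:250]; b=cv2.imread('pics/side0.png')[180:280,160:260]
a=cv2.resize(a,None,fx=5,fy=5,interpolation=cv2.INTER_CUBIC);b=cv2.resize(b,None,fx=5,fy=5,interpolation=cv2.INTER_CUBIC)
cv2.imwrite('pics/cropT.png',a);cv2.imwrite('pics/cropS.png',b)
```

```text
(no output)
```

View pics/cropT.png

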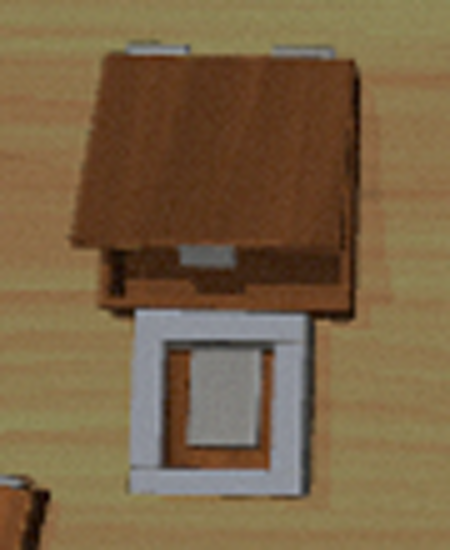

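View pics/cropS.png

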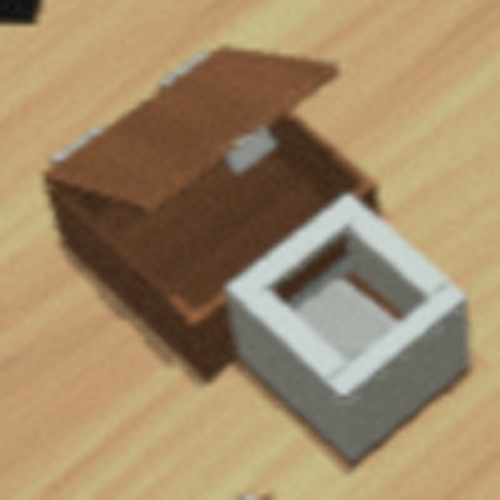

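```bash
cat > fit.py <<'E'
from h import *
import pickle
from scipy.optimize import least_squares
d=pickle.load(open('c0.pkl','rb'))
T=lambda u,v:(160+(u+.5)/5-.5,138+(v+.5)/5-.5); S=lambda u,v:(160+(u+.5)/5-.5,180+(v+.5)/5-.5)
# outer frame corners box coords: x far, near ; image top: far=top, left = +y?
print('outer top z.07',[atz(d['top'],T(*p),.07).round(4) for p in [(135,310),(310,315),(307,493),(130,491)]])
print('outer side z.07',[atz(d['side'],S(*p),.07).round(4) for p in [(230,288),(348,197),(467,297),(342,393)]])
print('win top',[atz(d['top'],T(*p),.07).round(4) for p in [(165,342),(275,344),(271,468),(163,467)]])
print('hinge top z.058',[atz(d['top'],T(*p),.061).round(4) for p in [(105,55),(355,60)]])
print('hinge side z.058',[atz(d['side'],S(*p),.061).round(4) for p in [(47,175),(222,47)]])
E
python3 fit.py
```

```text
outer top z.07 [array([0.517, 0.222, 0.07 ]), array([0.5156, 0.1401, 0.07  ]), array([0.4327, 0.1399, 0.07  ]), array([0.4327, 0.2221, 0.07  ])]
outer side z.07 [array([0.5159, 0.2221, 0.07  ]), array([0.5154, 0.1457, 0.07  ]), array([0.4312, 0.145 , 0.07  ]), array([0.4344, 0.2231, 0.07  ])]
win top [array([0.5022, 0.2076, 0.07  ]), array([0.5019, 0.1562, 0.07  ]), array([0.4441, 0.1568, 0.07  ]), array([0.444, 0.207, 0.07 ])]
hinge top z.058 [array([0.6398, 0.241 , 0.061 ]), array([0.6388, 0.1215, 0.061 ])]
hinge side z.058 [array([0.6386, 0.2401, 0.061 ]), array([0.6397, 0.1235, 0.061 ])]
```

```bash
cat >> fit.py <<'E'
print('----')
O=np.array([.539,.182,0]);yaw=np.radians(-.3)
Rz=np.array([[np.cos(yaw),-np.sin(yaw),0],[np.sin(yaw),np.cos(yaw),0],[0,0,1]])
def lidc(th):
    # top face free corners, box coords
    return np.array([[.1-.122*np.cos(th)-.003*np.sin(th)*-1*-1,y,.058+.122*np.sin(th)+.003*np.cos(th)] for y in(.06,-.06)])
for th in np.arange(.3,.9,.1):
    P=lidc(th)@Rz.T+O
    print(round(th,2),proj(d['top'],P).round(1).tolist(),proj(d['side'],P).round(1).tolist())
print('meas',T(75,243),T(342,250),S(152,208),S(337,70))
c=d['wrist'];R,t,f=cam(c);s=read_state()
print('wristcam in tool',s['tcp_rot'].T@(-R.T@t-s['position']))
print('turntable',atz(d['top'],(360,192),.024))
E
python3 fit.py|sed -n '/----/,$p'
```

```text
----
0.3 [[176.0, 196.4], [228.7, 197.3]] [[196.3, 234.5], [234.0, 205.8]]
0.4 [[175.1, 194.3], [228.4, 195.2]] [[194.6, 230.8], [232.7, 202.1]]
0.5 [[174.3, 191.6], [228.2, 192.5]] [[192.6, 226.9], [231.0, 198.2]]
0.6 [[173.6, 188.4], [228.0, 189.3]] [[190.4, 222.9], [229.1, 194.2]]
0.7 [[172.9, 184.7], [227.8, 185.6]] [[187.9, 218.7], [226.8, 190.1]]
0.8 [[172.3, 180.5], [227.6, 181.4]] [[185.1, 214.4], [224.3, 186.0]]
0.9 [[171.7, 175.9], [227.5, 176.8]] [[182.2, 210.2], [221.6, 181.9]]
meas (174.6, 186.2) (228.0, 187.6) (190.0, 221.2) (227.0, 193.6)
wristcam in tool [ 0.07494139 -0.00063034 -0.16138257]
turntable [ 0.54428378 -0.19603807  0.024     ]
```

The enlarged crops confirm the large box: white guard, steel lever under the window, and lid raised by about 0.64 rad. Its origin is about (0.539, 0.182) with yaw near 0, and the two views agree within 2 mm. I'll close the fingers and travel high to a point above the lid press point.

Emit:
send_rows(moves=[0,0,0,0,0,3,-1,0,0,-1.4,1.8,4.15,0,-1,0,0,-1.4,1.8,4.15,0,-1,0,0,-1.4,1.8,4.15,0,-1,0,0,-1.4,1.8,4.15,0,-1,0,0,-1.4,1.8,4.15,0,-1,0,0,-1.4,1.8,4.15,0,-1,0,0,-1.4,1.8,4.15,0,-1,0,0,-1.4,1.8,4.15,0,-1,0,0,-1.4,1.8,4.15,0,-1,0,0,-1.4,1.8,4.15,0,-1,0,0,-1.4,1.8,4.15,0,-1,0,0,-1.4,1.8,4.15,0,-1,0,0,-1.4,1.8,4.15,0,-1,0,0,-1.4,1.8,4.15,0,-1,0,0,-1.4,1.8,4.15,0,-1,0,0,-1.4,1.8,4.15,0,-1,0,0,-1.4,1.8,4.15,0,-1,0,0,-1.4,1.8,4.15,0,-1])

```text
time_s: 2.05
position: [0.5898, 0.1831, 0.2522]
tcp_rot: [[1.0, -0.002, -0.001], [-0.002, -1.0, -0.0], [-0.001, 0.0, -1.0]]
force: [1.3, -0.5, -0.4]
opening: 0.007
```

Emit:
send_rows(moves=[0,0,0,0,0,0,-1,0,0,0,0,0,0,-1])

```text
time_s: 2.25
position: [0.589, 0.1821, 0.2518]
tcp_rot: [[1.0, 0.002, -0.002], [0.002, -1.0, -0.001], [-0.002, 0.001, -1.0]]
force: [0.4, -0.6, -0.6]
opening: 0.004
```

Run:
```python
from h import *
for n in ['side','top','wrist']: cap(n,n+'1')
s=read_state();print(s['position'],s['tcp_rot'].round(3),s['force'],s['opening'],s['time_s'],s['joint_positions'])
```

```text
[0.58887837 0.18003021 0.25229057] [[ 1.    -0.002 -0.001]
 [-0.002 -1.    -0.001]
 [-0.001  0.001 -1.   ]] [0.08129951 0.26915328 0.12687277] 0.005384316905988198 2.4 [ 6.62542579e+00  2.77605014e+01  8.14739560e+01 -2.29695075e-02
  7.08416525e+01  9.67585615e+01]
```

View pics/side1.png

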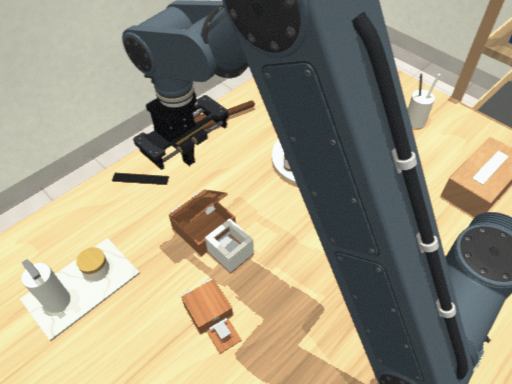

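View pics/wrist1.png

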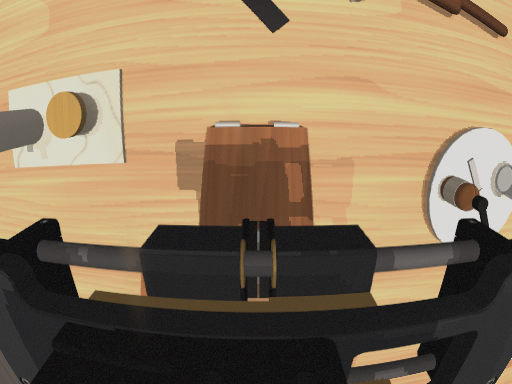

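The side view shows the closed fingertips (192,160) above the box with nothing in the way. The wrist view shows the lid centred under the fingers at about (257,180). Descending.

Emit:
send_rows(moves=[0,0,0,0,0,-4,-1,0,0,0,0,0,-4,-1,0,0,0,0,0,-3,-1,0,0,0,0,0,-1,-1,0,0,0,0,0,-1,-1,0,0,0,0,0,-1,-1,0,0,0,0,0,-1,-1])

```text
time_s: 3.1
position: [0.5908, 0.1811, 0.1034]
tcp_rot: [[1.0, -0.001, 0.003], [-0.001, -1.0, 0.0], [0.003, -0.0, -1.0]]
force: [-0.3, -0.6, 1.8]
opening: 0.006
```

Run:
```python
from h import *
cap('side','side2')
im=cv2.imread('pics/side2.png')[100:300,120:300]; cv2.imwrite('pics/side2c.png',cv2.resize(im,None,fx=3,fy=3))
s=read_state();print(s['position'],s['force'])
```

```text
[0.5896211  0.18107589 0.10163406] [ 1.35634489  1.66510422 -1.20597148]
```

View pics/side2c.png

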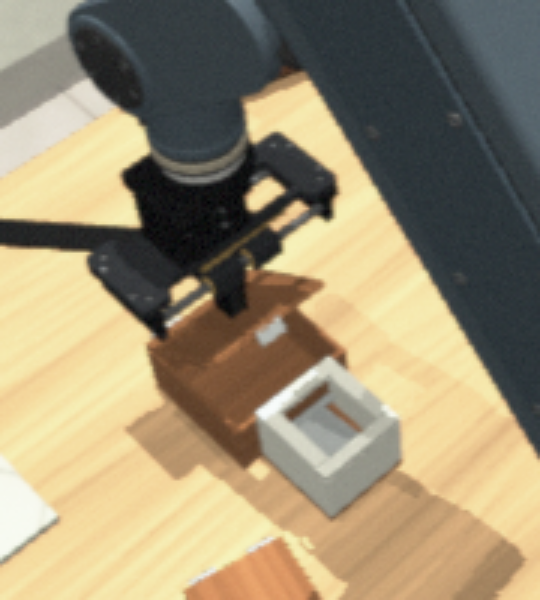

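The fingertips are just at the lid's outer face and the guard is clear. Pressing on slowly.

Emit:
send_rows(moves=[0,0,0,0,0,-0.5,-1,0,0,0,0,0,-0.5,-1,0,0,0,0,0,-0.5,-1,0,0,0,0,0,-0.5,-1,0,0,0,0,0,-0.5,-1,0,0,0,0,0,-0.5,-1,0,0,0,0,0,-0.5,-1])

```text
time_s: 3.85
position: [0.5891, 0.1813, 0.067]
tcp_rot: [[1.0, -0.001, -0.001], [-0.001, -1.0, -0.0], [-0.001, 0.0, -1.0]]
force: [-1.2, 0.4, 2.0]
opening: 0.007
```

Emit:
send_rows(moves=[0,0,0,0,0,-0.2,-1,0,0,0,0,0,-0.2,-1,0,0,0,0,0,0,-1])

```text
time_s: 4.15
position: [0.5896, 0.1812, 0.0632]
tcp_rot: [[1.0, -0.001, 0.0], [-0.001, -1.0, -0.0], [0.0, 0.0, -1.0]]
force: [-1.0, 0.4, -0.3]
opening: 0.002
```

Emit:
send_rows(moves=[0,0,0,0,0,-0.1,-1,0,0,0,0,0,-0.1,-1,0,0,0,0,0,0,-1])

```text
time_s: 4.45
position: [0.59, 0.1812, 0.0617]
tcp_rot: [[1.0, -0.001, 0.001], [-0.001, -1.0, 0.0], [0.001, -0.0, -1.0]]
force: [0.1, -0.5, -0.4]
opening: 0.004
```

Emit:
send_rows(moves=[0,0,0,0,0,-0.1,-1,0,0,0,0,0,-0.1,-1,0,0,0,0,0,0,-1])

```text
time_s: 4.75
position: [0.59, 0.1813, 0.0614]
tcp_rot: [[1.0, -0.001, 0.001], [-0.001, -1.0, -0.0], [0.001, 0.0, -1.0]]
force: [-2.9, -0.8, 9.2]
opening: 0.009
```

Run:
```python
from h import *
cap('side','side3')
im=cv2.imread('pics/side3.png')[100:300,120:300]; cv2.imwrite('pics/side3c.png',cv2.resize(im,None,fx=3,fy=3))
s=read_state();print(s['position'],s['force'])
```

```text
[0.5899527  0.18127329 0.061325  ] [-2.60769950e+00 -5.11123468e-03  1.03331516e+01]
```

View pics/side3c.png

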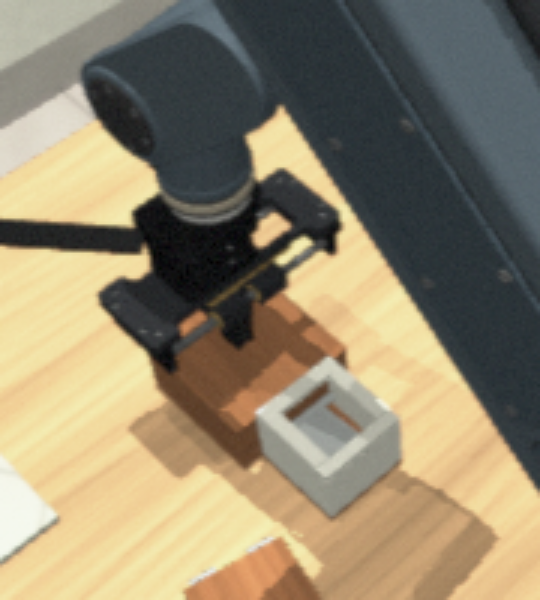

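10 N at z = 0.061, and the lid looks flat, so it is shut. Before going into the window I'll check how long the slim part of the fingers is, since they have to reach about 41 mm below the frame's top.

Emit:
send_rows(moves=[0,0,0,0,0,2,-1,0,0,0,0,0,4,-1,0,0,0,0,0,1,-1,0,0,0,-4,0,0,-1,0,0,0,-4,0,0,-1,0,0,0,-3.7,0,0,-1,0,0,0,0,0,0,-1,0,0,0,0,0,0,-1])

```text
time_s: 5.6
position: [0.4723, 0.1814, 0.1296]
tcp_rot: [[1.0, -0.001, 0.001], [-0.001, -1.0, 0.0], [0.001, -0.0, -1.0]]
force: [0.8, -0.3, 0.6]
opening: 0.01
```

Run:
```python
from h import *
s=read_state();print(s['position'],s['force'])
c=cap('side','side4'); c2=cap('top','top4')
p=s['position']
im=c['pixels'][:,:,::-1].copy()
im=cv2.resize(im[120:280,140:300],None,fx=5,fy=5,interpolation=cv2.INTER_CUBIC)[:600]
P=[p+[0,0,h] for h in (0,.02,.041,.07)]+[[.473+a,.182+b,.07] for a,b in((.03,.026),(.03,-.026),(-.03,-.026),(-.03,.026))]
for q in proj(c,P): cv2.circle(im,tuple(int(v) for v in ((q-[140,120])*5+2)),3,(0,255,0),-1)
cv2.imwrite('pics/side4c.png',im)
cv2.imwrite('pics/top4c.png',cv2.resize(c2['pixels'][130:280,120:300,::-1],None,fx=4,fy=4))
```

```text
[0.47230312 0.18137425 0.12958737] [ 0.82270552 -0.30879821  0.56501331]
```

View pics/side4c.png

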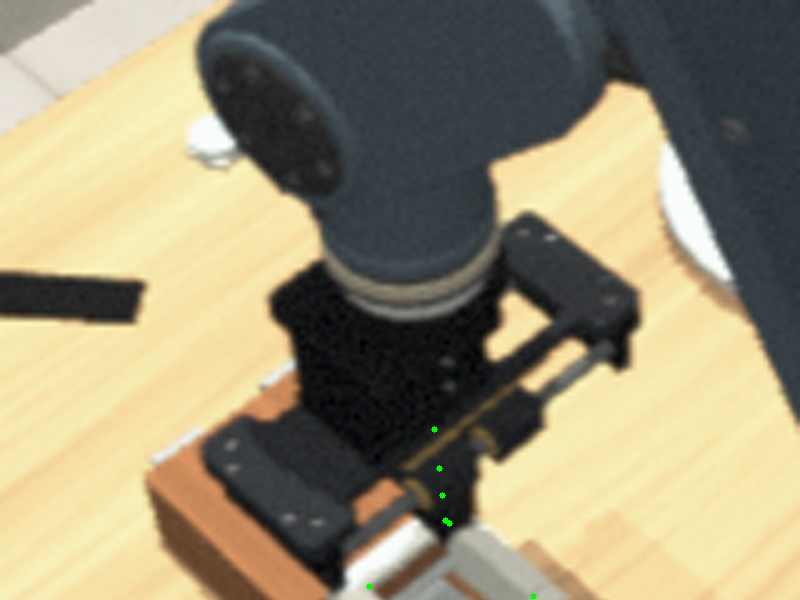

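View pics/top4c.png

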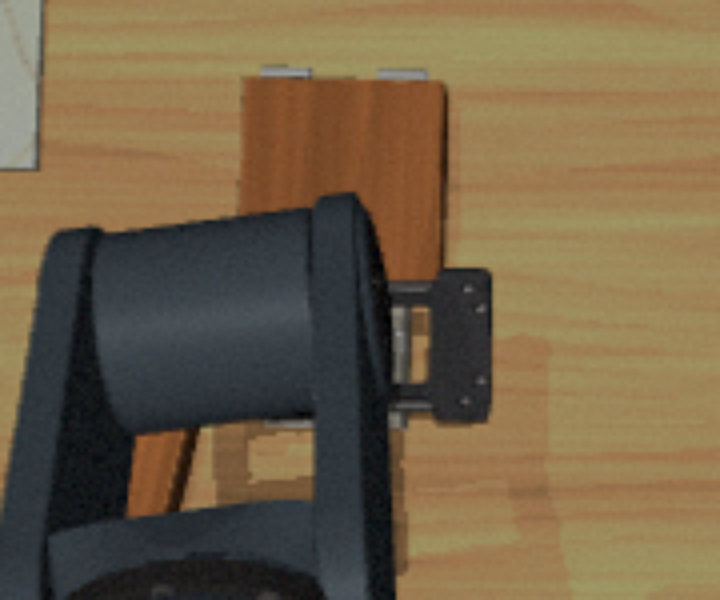

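Run:
```python
from h import *
s=read_state()
c=cap('side','side5'); p=s['position']
im=cv2.resize(c['pixels'][150:270,150:290,::-1],None,fx=5,fy=5,interpolation=cv2.INTER_CUBIC)
for h,col in((.041,(0,255,0)),(.07,(0,0,255))):
  for hx,hy in((.0375,.095),(.0125,.018)):
    P=[p+[a*hx,b*hy,h] for a,b in((1,1),(1,-1),(-1,-1),(-1,1))]
    q=((proj(c,P)-[150,150])*5+2).astype(np.int32)
    cv2.polylines(im,[q],True,col,1)
cv2.imwrite('pics/side5c.png',im)
```

```text
(no output)
```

View pics/side5c.png

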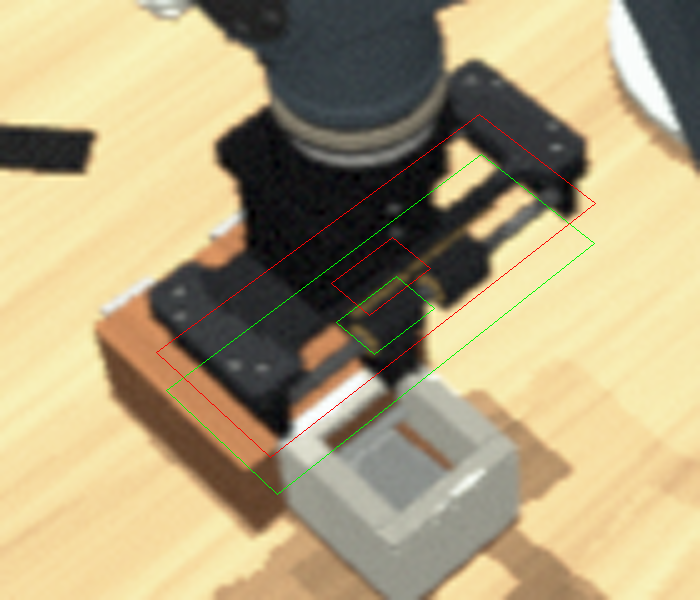

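The red outline (70 mm above the TCP) sits at the bottom edge of the gripper's body, so only the slim fingers go through the window. They have more than 10 mm of clearance in y. I'll shift 5 mm towards the robot for leverage and descend.

Emit:
send_rows(moves=[0,0,0,-0.5,0.05,0,-1,0,0,0,0,0,-2,-1,0,0,0,0,0,-2,-1,0,0,0,0,0,0,-1])

```text
time_s: 6.15
position: [0.4662, 0.1814, 0.0876]
tcp_rot: [[1.0, -0.001, -0.005], [-0.001, -1.0, -0.001], [-0.005, 0.001, -1.0]]
force: [-1.0, 0.3, 0.3]
opening: 0.007
```

Run:
```python
from h import *
s=read_state();print(s['position'],s['force'])
c=cap('side','side6'); 
cv2.imwrite('pics/side6c.png',cv2.resize(c['pixels'][180:280,160:280,::-1],None,fx=6,fy=6,interpolation=cv2.INTER_CUBIC))
```

```text
[0.46616959 0.18137755 0.08756953] [-0.95734408  0.33559481  0.26393195]
```

View pics/side6c.png

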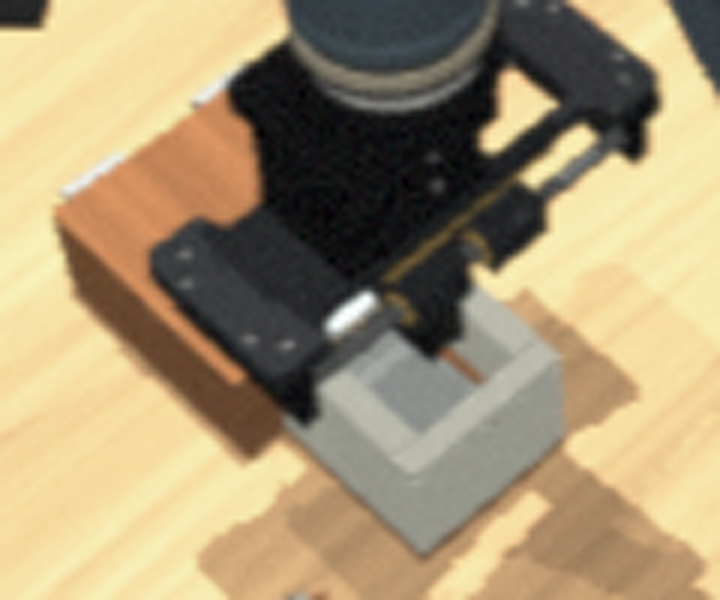

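The tips are centred over the window, about 17 mm above the frame, and the lid is flat. Going in.

Emit:
send_rows(moves=[0,0,0,0,0,-1.5,-1,0,0,0,0,0,-1.5,-1,0,0,0,0,0,-1,-1,0,0,0,0,0,-0.4,-1,0,0,0,0,0,-0.4,-1,0,0,0,0,0,0,-1])

```text
time_s: 6.8
position: [0.4677, 0.1818, 0.0417]
tcp_rot: [[1.0, -0.001, 0.0], [-0.001, -1.0, 0.0], [0.0, -0.0, -1.0]]
force: [0.6, -0.6, 0.3]
opening: 0.008
```

Emit:
send_rows(moves=[0,0,0,0,0,-0.3,-1,0,0,0,0,0,-0.3,-1,0,0,0,0,0,0,-1])

```text
time_s: 7.1
position: [0.4674, 0.1818, 0.0355]
tcp_rot: [[1.0, -0.001, -0.0], [-0.001, -1.0, 0.0], [-0.0, -0.0, -1.0]]
force: [-1.1, 0.5, 1.0]
opening: 0.003
```

Emit:
send_rows(moves=[0,0,0,0,0,-0.2,-1,0,0,0,0,0,-0.1,-1,0,0,0,0,0,0,-1])

```text
time_s: 7.4
position: [0.4675, 0.1818, 0.0325]
tcp_rot: [[1.0, -0.001, -0.0], [-0.001, -1.0, 0.0], [-0.0, -0.0, -1.0]]
force: [-1.2, 1.0, 3.2]
opening: 0.007
```

Emit:
send_rows(moves=[0,0,0,0,0,-0.1,-1,0,0,0,0,0,-0.1,-1,0,0,0,0,0,0,-1])

```text
time_s: 7.7
position: [0.4676, 0.1818, 0.0304]
tcp_rot: [[1.0, -0.001, -0.0], [-0.001, -1.0, 0.0], [-0.0, -0.0, -1.0]]
force: [-1.5, -0.0, 2.6]
opening: 0.005
```

Emit:
send_rows(moves=[0,0,0,0,0,-0.1,-1,0,0,0,0,0,-0.1,-1,0,0,0,0,0,0,-1])

```text
time_s: 8.0
position: [0.4677, 0.1818, 0.0294]
tcp_rot: [[1.0, -0.001, 0.001], [-0.001, -1.0, 0.0], [0.001, -0.0, -1.0]]
force: [-3.3, 0.3, 11.6]
opening: 0.007
```

The force jumped to 11.6 N at z = 0.0294, which is the stop (expected around 0.029–0.031). One more small press, then retreat straight up.

Emit:
send_rows(moves=[0,0,0,0,0,-0.1,-1,0,0,0,0,0,0,-1,0,0,0,0,0,0,-1])

```text
time_s: 8.3
position: [0.4678, 0.1818, 0.0292]
tcp_rot: [[1.0, -0.001, 0.001], [-0.001, -1.0, 0.0], [0.001, -0.0, -1.0]]
force: [-4.3, -0.1, 17.4]
opening: 0.006
```

Emit:
send_rows(moves=[0,0,0,0,0,1,-1,0,0,0,0,0,2,-1,0,0,0,0,0,3,-1,0,0,0,0,0,4,-1,0,0,0,0,0,4,-1,0,0,0,0,0,4,-1,0,0,0,0,-4,0,-1,0,0,0,0,-4,0,-1,0,0,0,0,-4,0,-1,0,0,0,0,-4,0,-1,0,0,0,0,-4,0,-1,0,0,0,0,-4,0,-1,0,0,0,0,-4,0,-1,0,0,0,0,-4,0,-1,0,0,0,0,-2,0,-1,0,0,0,0,0,0,-1,0,0,0,0,0,0,-1])

```text
time_s: 10.0
position: [0.4673, -0.1582, 0.2072]
tcp_rot: [[1.0, -0.002, -0.0], [-0.002, -1.0, 0.001], [-0.001, -0.001, -1.0]]
force: [-0.6, 0.0, 0.2]
opening: 0.007
```

Run:
```python
from h import *
s=read_state();print(s['position'],s['force'],s['time_s'])
c=cap('side','side7');t=cap('top','top7')
a=cv2.resize(c['pixels'][180:280,160:260,::-1],(400,400),interpolation=cv2.INTER_CUBIC)
b=cv2.resize(t['pixels'][138:248,150:260,::-1],(400,400),interpolation=cv2.INTER_CUBIC)
cv2.imwrite('pics/f7.png',np.hstack([a,b]))
```

```text
[ 0.46727544 -0.15824786  0.20724444] [-0.62064022  0.00491849  0.16552995] 10.0
```

View pics/f7.png

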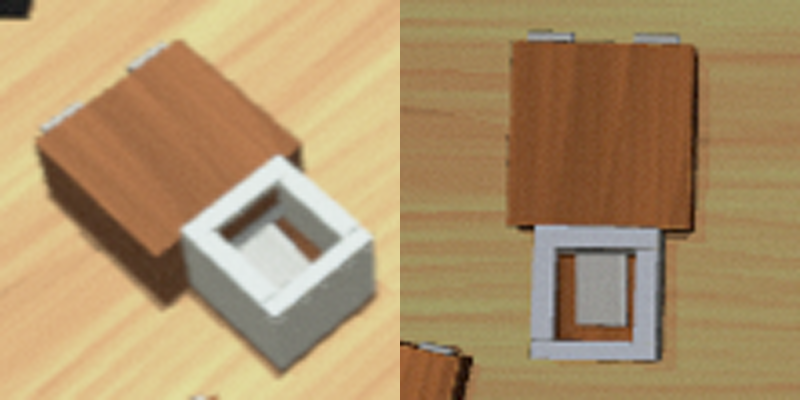

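View pics/top7.png

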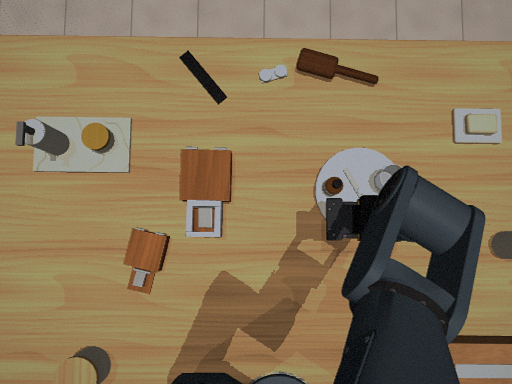

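The lid lies flat and the lever has tipped down and back from its earlier position. I'll check both against projections, and compare the turntable items with the first picture.

Run:
```python
from h import *
import pickle
c=cap('side');t=cap('top')
O=np.array([.539,.182,0])
ims=[]
for k,(cc,o) in {'s':(c,(160,180)),'t':(t,(160,138))}.items():
    im=cv2.resize(cc['pixels'][o[1]:o[1]+105,o[0]:o[0]+100,::-1],None,fx=4,fy=4,interpolation=cv2.INTER_CUBIC)
    for th,col in((0,(0,255,0)),(.06,(0,0,255))):
        P=[O+[.1-.122*np.cos(th),y,.061+.122*np.sin(th)] for y in(.06,-.06)]
        cv2.polylines(im,[((proj(cc,P)-o)*4+2).astype(np.int32)],False,col,1)
    for a,col in((.2,(0,255,0)),(-.2,(0,0,255))): # lever slope down
        P=[O+[-.034-.05*np.cos(a)-.003*np.sin(a),y,.035-.05*np.sin(a)] for y in(.017,-.017)]
        cv2.polylines(im,[((proj(cc,P)-o)*4+2).astype(np.int32)],False,col,1)
    ims.append(im)
cv2.imwrite('pics/f8.png',np.hstack(ims))
d=pickle.load(open('c0.pkl','rb'))['top']
a=d['pixels'][140:245,310:410,::-1];b=t['pixels'][140:245,310:410,::-1]
cv2.imwrite('pics/tt.png',cv2.resize(np.hstack([a,b]),None,fx=4,fy=4))
```

```text
(no output)
```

View pics/f8.png

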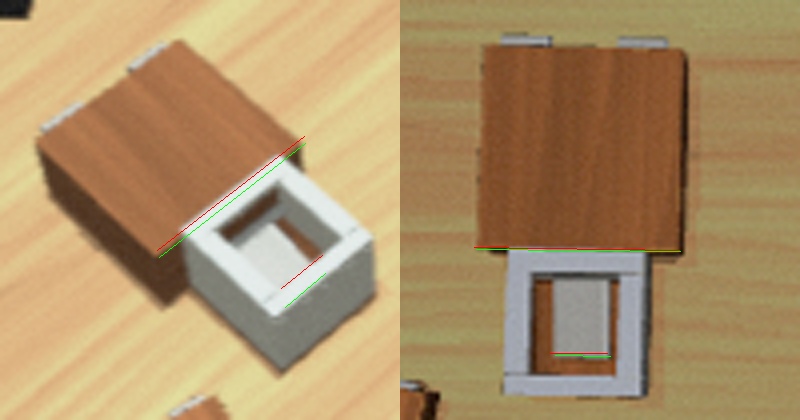

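View pics/tt.png

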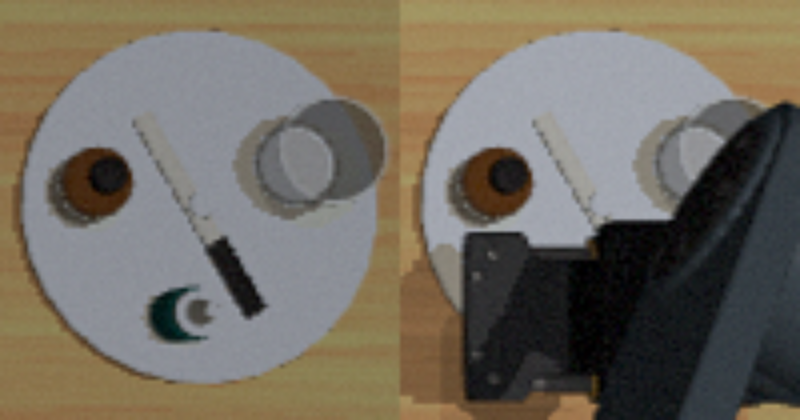

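Bottle, file and the visible part of the cup haven't moved. The lid edge matches the 0 rad line, and the lever stop force and height agree with fully down. Handing in.

```bash
python3 -c "
from h import *
print(hand_in())"
```

```text
the job is handed in; nothing more can be done
None
```

The lid of the large walnut box is shut and the latch lever is down. I used only pushes of the closed fingertips and handed the job in at about 10 s. `hand_in` gives no verdict, so this rests on my own checks.

- **Lid:** I pressed it down at box x ≈ +50 mm until the force rose to about 10 N at z = 0.061 m, the shut height. Afterwards its front edge matched the line for a shut lid in both camera views to about a pixel.
- **Lever:** I pressed it through the window until it hit a hard stop at z = 0.029 m, with 17 N on the tool. The expected stop height was 0.029–0.031 m. The lever's final angle could not be measured well from the pictures: the front of the frame hides its end in the side view, and the up and down positions nearly coincide in the top view. So "fully down" rests on the stop force and height.
- **Guard:** The fingers stayed near the window's centre, more than 10 mm from its edges by my estimate. I saw no sideways force that would suggest contact; the largest was about 4 N along x while pressing on the stop.
- **Turntable:** The bottle, the visible parts of the file and the cup had not moved. In the last picture the gripper, about 9 cm above them, hid the spray. No force spike showed on that move.

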